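# Latch the wafer ring clamp open

## Task

Open the wafer holder's sprung ring clamp so that the wafer ring can be taken out later: with a fingertip push the clamp's thumb block straight back, away from the ring, right to its buffer, then ease it forward without letting it snap, until the clamp stays open on its stop pin, and come clear. Push only: do not ram or grip the clamp, and leave the stop pin's knob alone, as it drops by itself. Do not touch the wafer ring, which stays where it lies, and leave the things standing around where they are.

Things in the scene. Friction and masses are not known exactly. Their poses are not given: they have to be found in the camera images.
- wafer_holder: Fixed black wafer holder: round flat seat, 216 mm across, top 90 mm high, with a 90 mm wide arm on a stage. Origin on the work surface under the seat's centre; x runs level from there along the arm, z up. The clamp slides along x on the arm between two dark guide bars (x 140 to 250 mm, top 103.5 mm high). Stands at different places and angles.
- push_face (a point): Centre of the ringward face of the clamp's steel thumb block; moves with the clamp. x: level, away from the ring, the direction to push. Block 30 mm wide (y), 10 thick (behind this face), 26 high; this point is 13 mm below its top, 13 above the slide bar, 115.5 above the work surface. Ringward of it lie only the bar's nose (24 wide, 30 long, top 102.5 mm high) and the ring (top 96.5).
- ring_clamp (a joint): Travel of the clamp slide in m along the holder's x: 0 fully forward, about 0.0015 pressing on the ring (start), 0.016 held on the stop pin, 0.034 against its rubber buffer. A spring drives it forward: 5 N at the ring, rising to 9 N at the buffer. Let go before the pin has dropped, it springs shut on the ring; let go at the buffer, it snaps on to the pin.
- stop_pin (a joint): Height of the sprung stop pin in m: about 0.006 while it rides on the slide (start), 0 when dropped in the slide's slot. It drops by itself, its knob sinking 6 mm, once the clamp is pushed past 0.016, and then stops the returning clamp there. Pulling the knob up would free the clamp.
- pin_knob (a point): Top centre of the stop pin's black knob (18 mm across), 70 mm behind the thumb block's push face at the start and 149 mm above the work surface (143 when dropped). It stands on a dark bridge over the slide (36 mm along x, 50 mm wide, top 112 mm high).
- ring_center (a point): Centre of the wafer ring: a loose white hoop, 180 mm across and 6.5 mm high, with blue film and a wafer across it, lying on the seat between two fixed locating pins and the clamp. Half-way up, 93 mm above the work surface.
- bottle: Bystander: amber bottle with black cap, 38 mm across, 85 mm high, standing. Origin at the centre of its foot.
- die_box: Bystander: flat black box with clear lid, 52 x 52 x 14 mm. Origin at the centre of its underside.
- tweezers: Bystander: steel tweezers lying along their x, 125 mm long, 7 mm high. Origin under their middle.
- loupe: Bystander: black loupe, 42 mm across, 38 mm high, standing. Origin at the centre of its foot.
Mind the look-alikes: they are no part of the job. Of the things that look like the part that bears ring_center, the largest one is meant.

How it is judged:
By the outcome, as a careful person would: the job done as asked, in the order asked, and still so for the second after the job is handed in, with the robot touching nothing.
It also fails if it takes over 40 s, if anything falls off the work surface, if the arm or the gripper's body presses on something with over 40 N, if the wrist force passes 120 N, or if a joint passes its speed limit or range.

## Robot

A 7-joint arm with a two-finger parallel gripper is mounted at the origin on the work surface. World frame = base frame: x ahead of the robot, y to its left, z up, the work surface at z = 0. Lengths are in m, angles in rad, forces in N, time in s.
With the tool pointing down it reaches from about 0.4 to 0.9 m from the base axis. Payload 5.5 kg.
Tool frame: the origin (TCP) lies at the very end of the fingers, on their centre line; the grasp point (between the pads) lies 19 mm behind it; z points along the fingers, y is the line along which they close (so a half turn about z gives the same grasp; the last joint's range is limited). The gripper opens to 85 mm and grips with 20 to 120 N. Pads are 22 mm wide; open, the fingers measure 114 mm over their backs; the gripper's body (76 mm by 85 mm) begins 54 mm behind the grasp point. The pads swing forward as they close: fully open they stand 13 mm farther back than shut.
Start: joints at [1.372, 0.501, -0.427, 1.55, 0.221, 1.138, -0.21], TCP at [0.29, -0.582, 0.231] pointing down, gripper open.
Joint ranges: [-2.88, 2.88], [-0.31, 2.03], [-1.54, 1.56], [0.2, 2.42], [-1.41, 4.55], [0.19, 2.02], [-2.57, 2.57]. Speed limits (rad/s): [2.57, 2.57, 3.14, 3.14, 3.14, 3.14, 3.14].

## Interface

Orientations are given as [roll, pitch, yaw] about the fixed x, y, z axes, in that order (R = Rz(yaw) Ry(pitch) Rx(roll)).
In Python, from workcell import manip, vision gives the robot as it stands.
- The arm moves only by the shell command python3 -m crank 'ROWS' [FORCE]. ROWS is JSON, a list that holds one entry, the list of rows, each a list of 7 numbers: the closure, from -1 (fully open) to 1 (shut), so that 0 is half open, then the shift along the world's x, y, z in m, then the turn, a rotation vector about the world's x, y, z in rad. A call has 1 to 8 rows; each row is the pose to reach, as a shift and turn from the pose commanded when the call began; what a row does not reach only later rows make up. A row lasts 1/10 s, in which the tool goes at most 50 mm and 8.59 degrees, less where a joint would pass 70% of its speed; a pose out of reach is approached as far as the arm can. A call with a gripper value outside its range is refused whole. The fingers move at their own pace and stop on an object; FORCE is the grip in N (left out, the last holds). Time passes only in rows, so rows that repeat a pose let the fingers close. It gives the time, the measured TCP pose, the force, the opening and the grip force at its end, in the units of the state.
- manip.get_obs(): the state, without advancing time (a new reading comes with each control period).
- vision.get_image(name): name is "scene" or "top"; returns a dict with "pixels" (480x640x3 uint8, blue, green, red), "vfov" (degrees; the focal length in pixels is half the picture's height over the tangent of half this angle, whatever the lens; pixels are square), "cx", "cy" (the principal point, pixels), "world_to_cam" (4x4, takes a point from world to camera coordinates). Camera axes: x right, y down, z forward; pixel columns grow to the right and rows downward; lengths in m; the calibration is good to about 2 mm. A picture is of the moment at which its call begins. There is no depth.
- manip.sign_off(): hands the job in; it is judged then, once.
Trained networks look in a picture, given as the dict that the camera call returned (one of the last four; its "shot" number tells which), for a name from the list of things; names that differ only in an ending like _2 or _b are one class to them, and where a whole thing is asked for, a point or a joint stands for the part that bears it (a point fixed in the world has none). Each returns a list of dicts, best first, with "score" (0 to 1); they miss things now and then, are a little off and sometimes report something else, mostly with a low value. They report only what shows in the picture. A call takes as long as a camera call. They do not tell look-alikes from the thing itself.
- vision.recognise(picture, target): "uv" ([column, row] in pixels, amid what is visible of it).
- vision.regions_of(picture, target): "region" (480x640 bool, what is visible of it) and "uv" ([column, row] in pixels, amid what is visible of it).
- vision.place_of(picture, target): "uv" ([column, row] in pixels: a listed point, or the origin of a listed thing).
The state is a dict: "time_s": time; "q": joint angles; "joint_velocities": joint speeds; "tau": joint torques, N m; "ee_pos": TCP position; "tcp_rot": TCP orientation; "contact_force": force on the tool from outside, world axes, zero at the start; "wrist_torque": the same for the moment, N m; "grip_width": opening from 0.0 (shut) to 1.0 (fully open); "gripper_force": force on a finger pad.
Only numpy, scipy, OpenCV 4.12 (cv2) and the standard library are available. Lean on these libraries where they do the work, as an engineer would, in place of code of your own. Each camera call takes 0.05 s, during which the arm holds its last target. There are 200 camera calls.

## Working session

There is one attempt and no reset: what is moved stays moved. The work goes in short steps, Python scripts to look and compute and a shell command to move; the robot and the scene stay as the last step left them, time stands still between calls to the robot, and variables do not carry over. Pictures are saved under pics/ and viewed, at most 10 in all, crops included, and the job is handed in when it is done.

```bash
mkdir -p pics; ls
cat > h.py <<'E'
import numpy as np, cv2
from workcell import manip, vision
def ray(p,uv):
    f=240/np.tan(np.radians(p["vfov"])/2) if False else p["pixels"].shape[0]/2/np.tan(np.radians(p["vfov"])/2)
    T=np.array(p["world_to_cam"]);R=T[:3,:3];c=-R.T@T[:3,3]
    d=R.T@np.array([(uv[0]-p["cx"])/f,(uv[1]-p["cy"])/f,1]);return c,d
def atz(p,uv,z):
    c,d=ray(p,uv);return c+d*(z-c[2])/d[2]
def proj(p,x):
    f=p["pixels"].shape[0]/2/np.tan(np.radians(p["vfov"])/2)
    T=np.array(p["world_to_cam"]);q=T[:3,:3]@np.array(x)+T[:3,3];return [p["cx"]+f*q[0]/q[2],p["cy"]+f*q[1]/q[2]]
E
python3 - <<'E'
from h import *
Z=dict(wafer_holder=0,push_face=.1155,pin_knob=.149,ring_center=.093,bottle=0,die_box=0,tweezers=0,loupe=0)
for n in("scene","top"):
    p=vision.get_image(n);cv2.imwrite(f"pics/{n}0.png",p["pixels"])
    print(n,p["vfov"],p["cx"],p["cy"],np.round(-np.array(p["world_to_cam"])[:3,:3].T@np.array(p["world_to_cam"])[:3,3],3))
    for t,z in Z.items():
        for r in vision.place_of(p,t)[:4]: print(t,round(r["score"],2),np.round(r["uv"],1),np.round(atz(p,r["uv"],z),4)[:2])
o=manip.get_obs();print({k:np.round(v,3).tolist() for k,v in o.items()})
E
```

```text
pics
scene 56.14945358635301 317.06439230116814 233.3214707914052 [ 0.718 -0.391  0.723]
wafer_holder 0.74 [293.9 228. ] [0.412  0.0888]
push_face 0.86 [346. 220.] [0.5338 0.0675]
push_face 0.31 [242.7 293.6] [ 0.4511 -0.1357]
pin_knob 0.69 [385.4 227.7] [0.6078 0.0555]
pin_knob 0.4 [292.7 197.5] [0.4416 0.0474]
ring_center 0.86 [290.8 157.4] [0.3591 0.184 ]
ring_center 0.8 [292.7 198.6] [0.416  0.0877]
ring_center 0.59 [182.6 346.3] [ 0.409  -0.2417]
bottle 0.74 [304.6 347.6] [ 0.551  -0.1295]
die_box 0.82 [372.9 189.3] [0.5158 0.2586]
tweezers 0.64 [243.9 294.5] [ 0.4033 -0.0879]
tweezers 0.54 [370.3 190.8] [0.5124 0.252 ]
loupe 0.71 [409.4 213.9] [0.6106 0.2272]
top 51.137453460730086 324.7814681896343 239.4884785556419 [0.361 0.03  1.028]
push_face 0.76 [294.2 210.4] [0.5348 0.0652]
pin_knob 0.52 [367.8 286.5] [ 0.396  -0.0684]
pin_knob 0.45 [299.6 170.9] [0.6008 0.0561]
ring_center 0.84 [277.4 275.7] [0.415 0.094]
ring_center 0.83 [192.  329.2] [0.3143 0.2465]
ring_center 0.62 [431.6 305.6] [ 0.3652 -0.1939]
bottle 0.81 [387.6 210.8] [ 0.5605 -0.1255]
die_box 0.68 [204.3 225.9] [0.5199 0.2539]
die_box 0.3 [299.6 171.1] [0.641  0.0605]
tweezers 0.7 [368.4 288.2] [ 0.3985 -0.0863]
loupe 0.82 [219.8 180.2] [0.6172 0.2265]
{'time_s': 0.9, 'q': [1.372, 0.501, -0.427, 1.55, 0.221, 1.138, -0.21], 'joint_velocities': [0.001, 0.001, 0.001, 0.0, 0.0, 0.0, -0.001], 'tau': [-0.0, -56.936, -5.81, -28.134, 0.013, 0.002, -0.0], 'ee_pos': [0.29, -0.582, 0.231], 'tcp_rot': [3.142, -0.0, 0.462], 'contact_force': [-0.44, -0.025, 0.023], 'wrist_torque': [0.025, -0.041, -0.011], 'gripper_force': 0.0, 'grip_width': 0.999}
```

View pics/scene0.png

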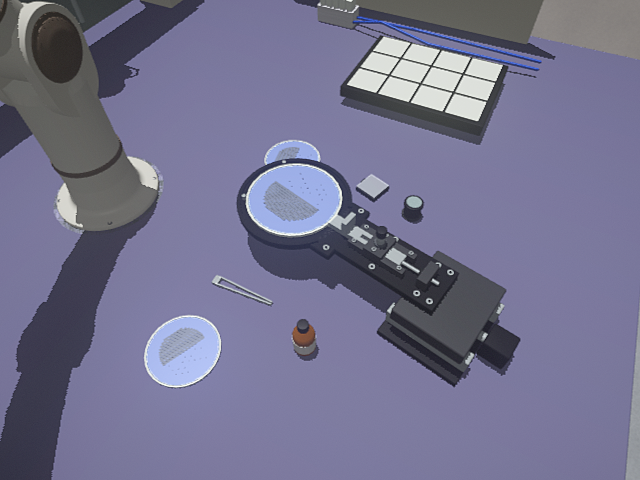

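View pics/top0.png

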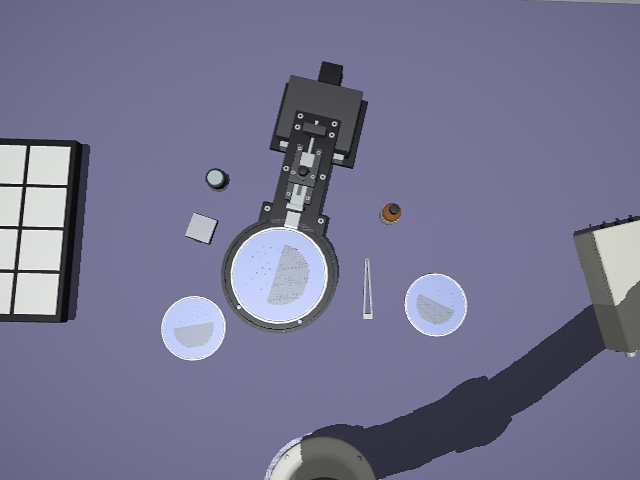

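Candidates for the ring in the scene view: (291,157), on the table and partly hidden; (293,199), on the holder seat; (183,346), on the table. The one on the seat is the largest, so I choose it. The clamp's thumb block is at about (346,220), and the knob is at about (384,230). The tweezers at (243,294) gave a false push_face hit.

Run:
```python
from h import *
P={n:vision.get_image(n) for n in("scene","top")}
a=P["scene"]["pixels"][180:300,310:470];b=P["top"]["pixels"][100:260,240:360]
cv2.imwrite("pics/crop1.png",np.hstack([cv2.resize(a,(600,450),interpolation=2)[:, :480],cv2.resize(b[40:140],(320,267),interpolation=2) if False else cv2.resize(b,(320,450),interpolation=2)]))
g=[np.array([.415,.091,.093]),np.array([.534,.066,.1155]),np.array([.604,.056,.149])]
for t,g0 in zip(("ring_center","push_face","pin_knob"),g):
    A=[];B=[]
    for n,p in P.items():
        L=vision.place_of(p,t);u=proj(p,g0)
        r=min(L,key=lambda r:np.hypot(*(np.array(r["uv"])-u)));c,d=ray(p,r["uv"]);d/=np.linalg.norm(d)
        M=np.eye(3)-np.outer(d,d);A.append(M);B.append(M@c);print(t,n,np.round(r["uv"],1),round(r["score"],2),np.round(atz(p,r["uv"],g0[2]),4))
    print(" tri",np.round(np.linalg.solve(sum(A),sum(B)),4))
# ring ellipse fit via region
for n,p in P.items():
    L=vision.regions_of(p,"ring_center");r=max(L,key=lambda r:r["region"].sum())["region"].astype(np.uint8)
    ct=max(cv2.findContours(r,0,1)[0],key=cv2.contourArea)[:,0]
    W=np.array([atz(p,q,.0965)[:2] for q in ct],np.float32);print("ring",n,cv2.minEnclosingCircle(W),len(W))
```

```text
ring_center scene [293.3 196.1] 0.59 [0.414  0.0937 0.093 ]
ring_center top [277.5 277.4] 0.9 [0.4118 0.0937 0.093 ]
 tri [0.4126 0.0943 0.0915]
push_face scene [345.2 220.9] 0.77 [0.5334 0.065  0.1155]
push_face top [293.7 211.2] 0.72 [0.5333 0.066  0.1155]
 tri [0.5333 0.066  0.1145]
pin_knob scene [384.  230.9] 0.53 [0.6081 0.0484 0.149 ]
pin_knob top [299.4 169.5] 0.41 [0.6034 0.0565 0.149 ]
 tri [0.6062 0.0567 0.1383]
ring scene ((0.41997721791267395, 0.08707363903522491), 0.09307987242937088) 242
ring top ((0.4174690544605255, 0.09158899635076523), 0.0896846279501915) 271
```

View pics/crop1.png

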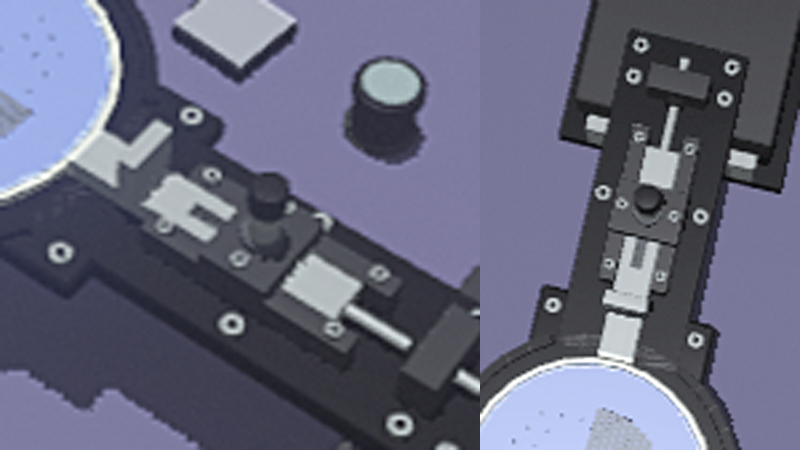

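The crop shows the steel thumb block, T-shaped on the nose, at scene (346,219) and top (295,207). The knob sits on the bridge behind it, and the area ringward of the block is free. The arm's screw pairs in the top view give me the holder's yaw.

Run:
```python
from h import *
p=vision.get_image("top")
c=[(553,304),(696,340),(603,192),(700,216),(641,44),(732,67)]
W=np.array([atz(p,(240+(x-480)*.375,100+y*.3556),.092)[:2] for x,y in c])
for i in(0,2,4): d=W[i]-W[i+1];print(W[i:i+2].mean(0).round(4),np.arctan2(-d[0],d[1]))
M=(W[::2]+W[1::2])/2;d=M[2]-M[0];yaw=np.arctan2(d[1],d[0]);print("axis",yaw)
for x in((.5335,.0655),(.4165,.0915),(.605,.0545)):
    v=np.array(x)-M.mean(0);print(x,"lateral",-v[0]*np.sin(yaw)+v[1]*np.cos(yaw))
```

```text
[0.5314 0.0659] -0.21461867302030113
[0.6134 0.0487] -0.21101334812995878
[0.7194 0.0257] -0.2164169960239014
axis -0.21064713058144066
(0.5335, 0.0655) lateral -3.546743491622539e-05
(0.4165, 0.0915) lateral 0.0009259695289980385
(0.605, 0.0545) lateral 0.004157811709737556
```

```bash
python3 -m crank '[[[1,0.011,0.033,0,0,0,-0.1],[1,0.026,0.078,0,0,0,-0.22],[1,0.041,0.123,0,0,0,-0.34],[1,0.056,0.168,0,0,0,-0.45],[1,0.071,0.213,0,0,0,-0.55],[1,0.086,0.258,0,0,0,-0.63],[1,0.101,0.303,0,0,0,-0.674],[1,0.115,0.343,0,0,0,-0.674]]]' 20 && python3 -m crank '[[[1,0.014,0.042,0,0,0,0],[1,0.029,0.087,0,0,0,0],[1,0.044,0.132,0,0,0,0],[1,0.059,0.177,0,0,0,0],[1,0.074,0.222,0,0,0,0],[1,0.089,0.267,0,0,0,0],[1,0.1,0.298,0,0,0,0],[1,0.104,0.31,0,0,0,0]]]'
```

```text
time_s: 2.25
ee_pos: [0.4052, -0.2366, 0.2317]
tcp_rot: [3.141, -0.001, -0.212]
contact_force: [1.1, -0.5, 0.2]
grip_width: 0.006
gripper_force: 0.0
time_s: 3.05
ee_pos: [0.5093, 0.0756, 0.2318]
tcp_rot: [-3.139, -0.001, -0.207]
contact_force: [0.4, 0.5, -0.4]
grip_width: -0.0
gripper_force: 0.0
```

```bash
python3 -m crank '[[[1,0,0,-0.02,0,0,0],[1,0,0,-0.05,0,0,0],[1,0,0,-0.075,0,0,0],[1,0,0,-0.085,0,0,0],[1,0,0,-0.085,0,0,0],[1,0,0,-0.085,0,0,0]]]'
python3 - <<'E'
from h import *
P=[vision.get_image(n) for n in("scene","top")]
o=manip.get_obs();print(np.round(o["ee_pos"],4),np.round(o["tcp_rot"],4))
p=P[0];im=p["pixels"].copy();u=proj(p,o["ee_pos"]);print(u,proj(p,(.5335,.0655,.1155)))
cv2.imwrite("pics/s2.png",np.hstack([cv2.resize(im[120:270,270:430],(480,450),interpolation=2),cv2.resize(P[1]["pixels"][120:300,240:368],(320,450),interpolation=2)]))
for q in P: print([(np.round(r["uv"],1),round(r["score"],2),np.round(atz(q,r["uv"],.1155),4)) for r in vision.place_of(q,"push_face")[:2]])
E
```

```text
time_s: 3.65
ee_pos: [0.5093, 0.0709, 0.1471]
tcp_rot: [-3.141, -0.001, -0.213]
contact_force: [0.8, 0.7, -0.2]
grip_width: -0.001
gripper_force: 0.0
[0.5098 0.0711 0.1477] [-3.1411e+00 -2.4000e-03 -2.1260e-01]
[np.float64(334.6561103817015), np.float64(201.754417825836)] [np.float64(345.36256720686373), np.float64(220.72781002162202)]
[(array([344.5, 219.6]), 0.82, array([0.5311, 0.0671, 0.1155])), (array([294. , 231.5]), 0.65, array([0.4646, 0.0056, 0.1155]))]
[]
```

View pics/s2.png

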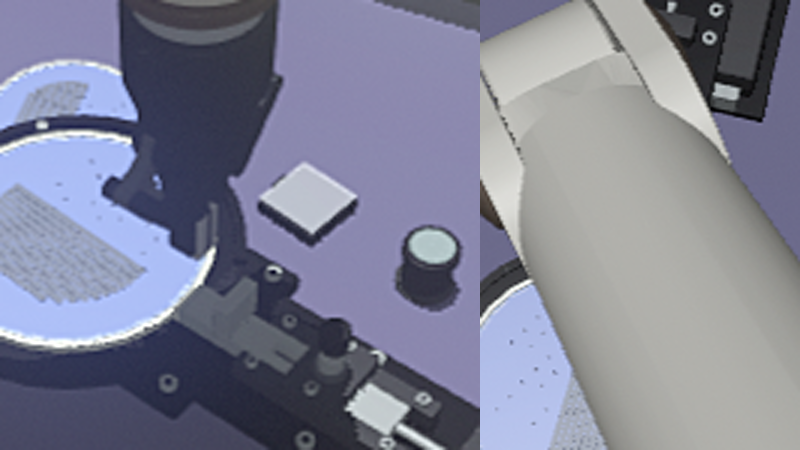

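The crop shows the shut fingers upright at about (205,235), ringward of and above the thumb block at (240,310), and lined up with it. The knob and bystanders are clear. Next I lower and go forward gently.

```bash
python3 -m crank '[[[1,0,0,-0.012,0,0,0],[1,0,0,-0.025,0,0,0],[1,0,0,-0.033,0,0,0],[1,0,0,-0.035,0,0,0],[1,0,0,-0.035,0,0,0],[1,0.003,-0.0006,-0.035,0,0,0],[1,0.006,-0.0013,-0.035,0,0,0],[1,0.008,-0.0017,-0.035,0,0,0]]]' && python3 -m crank '[[[1,0.0015,-0.0003,0,0,0,0],[1,0.003,-0.0006,0,0,0,0],[1,0.0045,-0.001,0,0,0,0],[1,0.006,-0.0013,0,0,0,0],[1,0.007,-0.0015,0,0,0,0],[1,0.008,-0.0017,0,0,0,0]]]'
```

```text
time_s: 4.65
ee_pos: [0.5175, 0.0693, 0.1117]
tcp_rot: [-3.141, -0.001, -0.212]
contact_force: [-0.4, 0.3, -0.2]
grip_width: 0.002
gripper_force: 0.0
time_s: 5.25
ee_pos: [0.524, 0.0678, 0.1112]
tcp_rot: [3.141, 0.001, -0.212]
contact_force: [-3.4, 1.2, 3.1]
grip_width: -0.004
gripper_force: 1.7
```

Contact made, at about 4 N. I keep pushing steadily.

```bash
python3 -m crank '[[[1,0.002,-0.0004,0,0,0,0],[1,0.004,-0.0009,0,0,0,0],[1,0.0065,-0.0014,0,0,0,0],[1,0.009,-0.0019,0,0,0,0],[1,0.0115,-0.0025,0,0,0,0],[1,0.014,-0.003,0,0,0,0],[1,0.016,-0.0034,0,0,0,0],[1,0.018,-0.0039,0,0,0,0]]]' && python3 -m crank '[[[1,0.0015,-0.0003,0,0,0,0],[1,0.003,-0.0006,0,0,0,0],[1,0.0045,-0.001,0,0,0,0],[1,0.006,-0.0013,0,0,0,0],[1,0.007,-0.0015,0,0,0,0],[1,0.008,-0.0017,0,0,0,0]]]'
```

```text
time_s: 6.05
ee_pos: [0.5401, 0.0644, 0.111]
tcp_rot: [3.14, 0.004, -0.211]
contact_force: [-7.1, 0.7, 6.1]
grip_width: 0.0
gripper_force: 3.7
time_s: 6.65
ee_pos: [0.5479, 0.0628, 0.1109]
tcp_rot: [3.14, 0.005, -0.211]
contact_force: [-8.8, 0.7, 5.9]
grip_width: -0.0
gripper_force: 4.2
```

```bash
python3 -m crank '[[[1,0.001,-0.0002,0.0005,0,0,0],[1,0.002,-0.0004,0.001,0,0,0],[1,0.003,-0.0006,0.001,0,0,0],[1,0.004,-0.0009,0.001,0,0,0],[1,0.005,-0.0011,0.001,0,0,0],[1,0.005,-0.0011,0.001,0,0,0]]]' && python3 -m crank '[[[1,0.001,-0.0002,0,0,0,0],[1,0.0015,-0.0003,0,0,0,0],[1,0.002,-0.0004,0,0,0,0],[1,0.002,-0.0004,0,0,0,0]]]'
```

```text
time_s: 7.25
ee_pos: [0.5518, 0.0619, 0.111]
tcp_rot: [3.14, 0.007, -0.211]
contact_force: [-7.7, 2.2, 2.9]
grip_width: -0.004
gripper_force: 4.4
time_s: 7.65
ee_pos: [0.5536, 0.0616, 0.111]
tcp_rot: [3.14, 0.007, -0.211]
contact_force: [-9.0, 1.7, 2.5]
grip_width: 0.001
gripper_force: 4.5
```

```bash
python3 -m crank '[[[1,0.001,-0.0002,0,0,0,0],[1,0.001,-0.0002,0,0,0,0],[1,0.002,-0.0004,0,0,0,0],[1,0.002,-0.0004,0,0,0,0]]]' && python3 -m crank '[[[1,0.001,-0.0002,0,0,0,0],[1,0.0015,-0.0003,0,0,0,0],[1,0.0015,-0.0003,0,0,0,0]]]'
```

```text
time_s: 8.05
ee_pos: [0.5556, 0.0611, 0.111]
tcp_rot: [3.14, 0.008, -0.211]
contact_force: [-9.4, 0.5, 2.5]
grip_width: -0.007
gripper_force: 4.7
time_s: 8.35
ee_pos: [0.556, 0.0611, 0.111]
tcp_rot: [3.139, 0.009, -0.21]
contact_force: [-11.0, 2.1, 5.4]
grip_width: -0.002
gripper_force: 6.2
```

```bash
python3 -m crank '[[[1,0.001,-0.0002,0,0,0,0],[1,0.002,-0.0004,0,0,0,0],[1,0.002,-0.0004,0,0,0,0]]]'
python3 - <<'E'
from h import *
p=vision.get_image("scene");print(np.round(manip.get_obs()["contact_force"],1))
cv2.imwrite("pics/s3.png",cv2.resize(p["pixels"][150:270,300:460],(640,480),interpolation=2))
E
```

```text
time_s: 8.65
ee_pos: [0.556, 0.061, 0.111]
tcp_rot: [3.138, 0.013, -0.21]
contact_force: [-18.0, 2.8, 11.2]
grip_width: -0.002
gripper_force: 9.1
[-17.3   2.3  11.9]
```

View pics/s3.png

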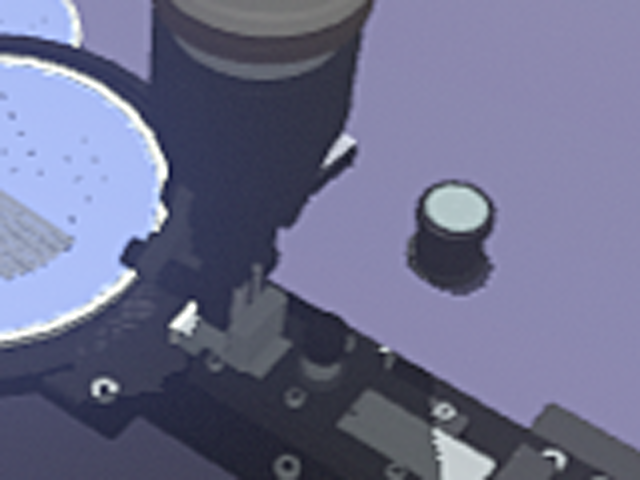

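The clamp is at its buffer: force jumped to 18 N with no further travel, and the knob has sunk. Now I ease it forward slowly.

```bash
python3 -m crank '[[[1,-0.001,0.0002,0,0,0,0],[1,-0.002,0.0004,0,0,0,0],[1,-0.0035,0.0008,0,0,0,0],[1,-0.005,0.0011,0,0,0,0],[1,-0.0065,0.0014,0,0,0,0],[1,-0.008,0.0017,0,0,0,0],[1,-0.0095,0.002,0,0,0,0],[1,-0.011,0.0024,0,0,0,0]]]' && python3 -m crank '[[[1,-0.0015,0.0003,0,0,0,0],[1,-0.003,0.0006,0,0,0,0],[1,-0.0045,0.001,0,0,0,0],[1,-0.006,0.0013,0,0,0,0],[1,-0.007,0.0015,0,0,0,0],[1,-0.008,0.0017,0,0,0,0],[1,-0.009,0.0019,0,0,0,0],[1,-0.009,0.0019,0,0,0,0]]]'
```

```text
time_s: 9.5
ee_pos: [0.5483, 0.0627, 0.111]
tcp_rot: [3.14, 0.007, -0.211]
contact_force: [-7.7, 1.9, 1.4]
grip_width: -0.001
gripper_force: 4.1
time_s: 10.3
ee_pos: [0.5396, 0.0646, 0.111]
tcp_rot: [3.14, 0.006, -0.211]
contact_force: [-6.0, 2.4, -0.2]
grip_width: 0.002
gripper_force: 3.5
```

```bash
python3 -m crank '[[[1,-0.0005,0.0001,0,0,0,0],[1,-0.001,0.0002,0,0,0,0],[1,-0.0015,0.0003,0,0,0,0],[1,-0.002,0.0004,0,0,0,0],[1,-0.0025,0.0005,0,0,0,0],[1,-0.003,0.0006,0,0,0,0],[1,-0.0035,0.0007,0,0,0,0],[1,-0.004,0.0008,0,0,0,0]]]'
```

```text
time_s: 11.1
ee_pos: [0.5382, 0.0646, 0.1118]
tcp_rot: [3.141, 0.002, -0.212]
contact_force: [-4.3, 1.4, -4.0]
grip_width: -0.002
gripper_force: 2.3
```

```bash
python3 -m crank '[[[1,-0.0005,0.0001,0,0,0,0],[1,-0.001,0.0002,0,0,0,0],[1,-0.0015,0.0003,0,0,0,0],[1,-0.002,0.0004,0,0,0,0],[1,-0.0025,0.0005,0,0,0,0],[1,-0.003,0.0006,0,0,0,0],[1,-0.0035,0.0007,0,0,0,0],[1,-0.004,0.0008,0,0,0,0]]]'
```

```text
time_s: 11.9
ee_pos: [0.536, 0.0655, 0.1128]
tcp_rot: [-3.141, -0.002, -0.212]
contact_force: [-1.0, -0.4, -0.4]
grip_width: -0.004
gripper_force: 0.0
```

Contact is lost at the pin position and the force is zero, so the clamp is holding. I back off, rise and check.

```bash
python3 -m crank '[[[1,-0.003,0.0006,0,0,0,0],[1,-0.007,0.0015,0,0,0,0],[1,-0.009,0.0019,0,0,0,0],[1,-0.009,0.0019,0.01,0,0,0],[1,-0.009,0.0019,0.035,0,0,0],[1,-0.009,0.0019,0.07,0,0,0],[1,-0.009,0.0019,0.105,0,0,0],[1,-0.009,0.0019,0.12,0,0,0]]]' && python3 -m crank '[[[1,-0.014,-0.042,0,0,0,0],[1,-0.029,-0.087,0,0,0,0],[1,-0.044,-0.132,0,0,0,0],[1,-0.059,-0.177,0,0,0,0],[1,-0.074,-0.222,0,0,0,0],[1,-0.089,-0.267,0,0,0,0],[1,-0.1,-0.298,0,0,0,0],[1,-0.1,-0.298,0,0,0,0]]]'
python3 - <<'E'
from h import *
P=[vision.get_image(n) for n in("scene","top")]
cv2.imwrite("pics/s4.png",np.hstack([cv2.resize(P[0]["pixels"][150:300,230:430],(480,360),interpolation=2),cv2.resize(P[1]["pixels"][120:300,240:400],(320,360),interpolation=2)]))
for q in P:
  for t,z in(("push_face",.1155),("pin_knob",.143),("ring_center",.093),("bottle",0),("tweezers",0)):
    print(t,[(np.round(r["uv"],1).tolist(),round(r["score"],2),np.round(atz(q,r["uv"],z),4)[:2].tolist()) for r in vision.place_of(q,t)[:2]])
E
```

```text
time_s: 12.7
ee_pos: [0.528, 0.068, 0.2363]
tcp_rot: [-3.14, -0.005, -0.212]
contact_force: [-0.0, -0.4, -0.2]
grip_width: 0.002
gripper_force: 0.0
time_s: 13.5
ee_pos: [0.4234, -0.2362, 0.232]
tcp_rot: [3.14, 0.001, -0.221]
contact_force: [0.4, -0.1, 1.1]
grip_width: 0.001
gripper_force: 0.0
push_face [([348.7, 223.8], 0.82, [0.5415, 0.0618])]
pin_knob [([385.2, 231.4], 0.67, [0.6091, 0.0529])]
ring_center [([292.7, 157.8], 0.95, [0.3632, 0.1846]), ([294.1, 196.9], 0.58, [0.4163, 0.0926])]
bottle [([303.6, 345.9], 0.94, [0.5481, -0.1275])]
tweezers [([242.4, 292.4], 0.79, [0.3985, -0.0854]), ([372.6, 189.8], 0.59, [0.5158, 0.257])]
push_face [([295.2, 203.1], 0.8, [0.5485, 0.0637])]
pin_knob [([298.1, 170.0], 0.47, [0.6041, 0.059])]
ring_center [([280.0, 273.4], 0.97, [0.4193, 0.0893]), ([190.1, 327.4], 0.63, [0.3175, 0.2501])]
bottle [([388.3, 217.9], 0.75, [0.5455, -0.1269]), ([278.5, 276.0], 0.58, [0.4198, 0.0981])]
tweezers [([365.5, 286.4], 0.46, [0.4021, -0.0803])]
```

View pics/s4.png

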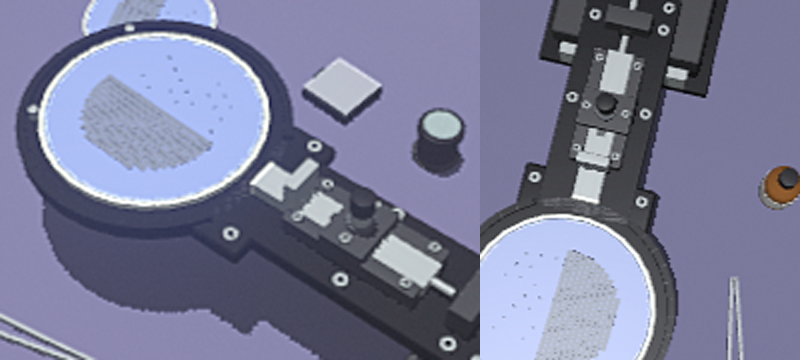

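The view shows the nose drawn back off the ring at crop (270,180). The block is about 14 mm nearer the bridge, the knob is lowered, and the ring and bystanders look unmoved. Handing in.

```bash
python3 -c "
from workcell import manip
print(manip.sign_off())"
```

```text
the job is handed in; nothing more can be done
None
```

The clamp was pushed to its buffer, eased forward and now stays open on its stop pin; the arm is clear, the ring and the things around it look unmoved in the last pictures, and the job was handed in at about 14 s.

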